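# Dispense one soap puck and push it onto the green mat

## Robot

A 7-joint arm with a two-finger parallel gripper is mounted at the origin on a cart in front of the work surface, level with it; the furniture and walls round the work are solid. World frame = base frame: x ahead of the robot, y to its left, z up, the work surface at z = 0. Lengths are in m, angles in rad, forces in N, time in s.
With the tool pointing down it reaches from about 0.4 to 0.9 m from the base axis. Payload 5.5 kg.
Tool frame: the origin (TCP) lies midway between the tips of the shut fingers; the grasp point (between the pads) lies 19 mm behind it (manip.grip_depth is the distance from the TCP to the grasp point, in m); z points along the fingers, y is the line along which they close (so a half turn about z gives the same grasp; the last joint's range is limited). The gripper opens to 92 mm and grips with 3 to 60 N. Pads are 19 mm wide; open, the fingers measure 130 mm over their backs; the gripper's body (75 mm by 190 mm) begins 47 mm behind the grasp point.
Start: joints at [-1.008, 0.501, -0.427, 1.55, 0.221, 1.138, -0.21], TCP at [0.192, 0.621, 0.227] pointing down, gripper open.
Joint ranges: [-2.88, 2.88], [-0.31, 2.03], [-1.54, 1.56], [0.2, 2.42], [-1.41, 4.55], [0.19, 2.02], [-2.57, 2.57]. Speed limits (rad/s): [2.57, 2.57, 3.14, 3.14, 3.14, 3.14, 3.14].

## Interface

Orientations are given as a unit quaternion [x, y, z, w].
In Python, from bench import manip, effector, viewer gives the robot as it stands. Calls block until the motion is done:
- manip.move_pose(position, orientation): joint-space move of the TCP to a pose.
- manip.servo_line(position, ori=None, vel=0.15): straight line of the TCP; ori=None keeps the orientation; vel is the mean speed in m/s.
- manip.movej(angles): joint-space move.
- effector.open_jaws() and effector.close(f_grip=None): open the fingers fully, or close them until they stop; f_grip is the grip in N (None keeps the last).
- manip.sleep(seconds).
- manip.solve_ik(position, orientation): joint angles nearest the present ones, or None.
- viewer.get_image(name): name is "scene" or "top" or "wrist"; returns the picture (384x512x3 uint8, red, green, blue); there is no depth.
- viewer.get_calibration(name): a dict with "vfov" (degrees; the focal length in pixels is half the picture's height over the tangent of half this angle, whatever the lens; pixels are square), "cx", "cy" (the principal point, pixels), "dist_coeffs" ([k1, k2, p1, p2, k3] as OpenCV has them; the pictures are not rectified), "eye" and "attitude" of the camera in the world. Camera axes: x right, y down, z forward; pixel columns grow to the right and rows downward; lengths in m; the calibration is good to about 2 mm. A picture is of the moment at which its call begins: read the wrist's pose just before it. get_calibration takes no time and is no camera call; for the wrist camera it gives the pose at the moment of the call.
A pose or a line that the arm cannot do raises manip.PlanningError and nothing moves.
- manip.hand_in(): hands the job in; it is judged then, once.
Readings, each from a call of its own:
- manip.current_clock(): time.
- manip.current_q(): joint angles.
- manip.current_joint_velocities(): joint speeds.
- manip.current_tau(): joint torques, N m.
- manip.current_tool_pos(): TCP position.
- manip.current_tcp_rot(): TCP orientation.
- manip.current_force(): force on the tool from outside, world axes, zero at the start.
- manip.current_wrist_torque(): the same for the moment, N m.
- manip.current_finger_gap(): finger opening in m.
- manip.current_gripper_force(): force on a finger pad.
Only numpy, scipy, OpenCV 4.12 (cv2) and the standard library are available. Lean on these libraries where they do the work, as an engineer would, in place of code of your own. Each camera call takes 0.05 s, during which the arm holds its last target. There are 200 camera calls.

## Task

Press the red plunger of the puck dispenser all the way down once and let it come back up, so that a single pink puck slides out on the table; then push that puck along the table with the fingertips until it lies wholly on the green mat. Only push the puck, never pick it up; leave the other two pucks in the dispenser, and do not disturb the things standing around.

Things in the scene. Friction and masses are not known exactly. Their poses are not given: they have to be found in the camera images.
- dispenser: White puck dispenser, fixed, 164 mm long, 85 mm wide over its 4 mm feet. Origin on the table under the middle of the puck magazine, an open-topped square tube with a clear front, 53 mm wide outside, top 60 mm high, with no floor (pucks rest on the table). Its -x side, towards the robot, is the outlet. Behind the magazine, x = 28 to 138 mm, is the drive housing, 56 mm high, with the red plunger on top.
- outlet (a point): Where the ejected puck comes to rest: on the table, 98 mm from the dispenser's origin along its -x (the puck's centre stops within about 10 mm of it). A full press drives a pusher 100 mm, which shoves the lowest puck out; when the plunger is let go the pusher returns and the next puck drops down. Each further full press would eject another puck.
- plunger (a joint): Plunger travel in m: 0 up (at rest), 0.040 fully down. Slides straight down; a spring brings it back up when let go. Pressing takes about 4 N at the top, rising to 7 to 12 N at the bottom, where it meets a hard stop.
- plunger_top (a point): Centre of the flat top of the plunger's red round head (36 mm diameter), 114 mm above the table when up, 74 mm when fully down; 68 mm from the dispenser's origin along its +x. Come to it from the robot's side: a tall grey drawer cabinet with a drawer pulled out stands at the back right of the table and is in the way of a wide swing at low height.
- puck_1: The lowest pink puck, the one that is ejected: an upright cylinder, 41 mm in diameter, 22 mm high, about 30 g (20 to 42 g). Origin at the centre of its underside.
- puck_2: The second pink puck, the same size (origin at the centre of its underside), above the first in the magazine; it drops to the table inside the magazine after the press.
- puck_3: The top pink puck, the same size, on the second.
- green_mat_center (a point): Centre, on the table, of the green round mat, 90 mm in diameter, flat (it is no obstacle: pucks and fingers slide over it at table height). It lies to the left or to the right in front of the dispenser.
- orange_mat_center (a point): Centre of the orange round mat of the same size on the other side; not used.
- yellow_jar: Bystander: yellow jar with black lid, 49 mm in diameter, 62 mm high; origin at the centre of its underside. Leave alone.
- violet_block: Bystander: violet flower-shaped cast block, 47x52x20 mm; origin at the centre of its underside. Leave alone.
- dropper: Bystander: small brown bottle with black cap, 31 mm in diameter, 62 mm high; origin at the centre of its underside. Leave alone.
- marker: Bystander: blue and white marker pen lying on the table, 17x135x16 mm; origin at the centre of its underside. Leave alone.
- cutter: Bystander: side-cutting pliers with blue and orange handles lying on the table, 144x42x11 mm; origin at the centre of its underside. Leave alone.
Things that resemble listed ones, but are neither listed nor needed, are in the scene too. Leave any blue or turquoise look-alike of the puck_3 alone.

How it is judged:
By the outcome, as a careful person would: the job done as asked, in the order asked, and still so for the second after the job is handed in, with the robot touching nothing.
It also fails if it takes over 48 s, if anything falls off the work surface, if the arm or the gripper's body presses on something with over 40 N, if the wrist force passes 120 N, or if a joint passes its speed limit or range.

## Working session

There is one attempt and no reset: what is moved stays moved. The work goes in short steps, each a Python script; the robot and the scene stay as the last script left them, time stands still between calls to the robot, and variables do not carry over. Pictures are saved under pics/ and viewed, at most 10 in all, crops included, and the job is handed in when it is done.

```bash
mkdir -p pics; cat > h.py <<'E'
import numpy as np, cv2
from bench import manip, effector, viewer
from scipy.spatial.transform import Rotation as R
def snap(cam,name):
    c=viewer.get_calibration(cam); im=viewer.get_image(cam)
    cv2.imwrite(f'pics/{name}.png',cv2.cvtColor(im,cv2.COLOR_RGB2BGR)); return im,c
def rot(c):
    a=np.array(c['attitude'],float)
    return a if a.shape==(3,3) else R.from_quat(a.ravel()).as_matrix()
def K(c):
    f=192/np.tan(np.radians(c['vfov'])/2); return np.array([[f,0,c['cx']],[0,f,c['cy']],[0,0,1.]])
def ray(c,px,z):
    p=cv2.undistortPoints(np.array(px,float).reshape(-1,1,2),K(c),np.array(c['dist_coeffs'],float)).reshape(-1,2)
    d=np.c_[p,np.ones(len(p))]@rot(c).T; e=np.array(c['eye'],float)
    return e+d*((z-e[2])/d[:,2])[:,None]
def proj(c,P):
    M=rot(c).T; r,_=cv2.Rodrigues(M)
    return cv2.projectPoints(np.array(P,float).reshape(-1,1,3),r,-M@np.array(c['eye'],float),K(c),np.array(c['dist_coeffs'],float))[0].reshape(-1,2)
def blobs(im,lo,hi,amin=30):
    h=cv2.cvtColor(im,cv2.COLOR_RGB2HSV); m=cv2.inRange(h,np.array(lo),np.array(hi))
    n,l,s,ce=cv2.connectedComponentsWithStats(m)
    return [(s[i].tolist(),ce[i].round(1).tolist()) for i in range(1,n) if s[i,4]>=amin]
E
python3 - <<'E'
from h import *
for n in('top','scene'):
    im,c=snap(n,n+'0'); print(n,c)
    cv2.imwrite(f'pics/{n}0b.png',cv2.resize(cv2.imread(f'pics/{n}0.png'),(768,576)))
    for k,lo,hi in(('red',(0,150,90),(5,255,255)),('red2',(174,150,90),(180,255,255)),('pink',(150,60,100),(173,255,255)),('green',(45,80,50),(85,255,255)),('orange',(8,150,100),(20,255,255))): print(k,blobs(im,lo,hi))
print(manip.current_tcp_rot(),manip.current_clock())
E
```

```text
top {'vfov': 56.70900221041283, 'cx': 258.77385597097924, 'cy': 196.10982431021017, 'dist_coeffs': array([-0.066337,  0.      ,  0.      ,  0.      ,  0.      ]), 'eye': array([0.39737535, 0.01007165, 0.95741165]), 'attitude': array([ 0.70832104, -0.70103897,  0.05805611, -0.05878059])}
red [([272, 148, 13, 13, 108], [277.9, 154.0]), ([407, 215, 7, 7, 35], [409.9, 217.9])]
red2 []
pink [([175, 97, 22, 19, 267], [185.4, 105.4]), ([340, 192, 17, 18, 210], [347.6, 200.1]), ([136, 345, 29, 9, 57], [150.3, 349.0])]
green [([445, 197, 6, 7, 30], [447.2, 200.0]), ([304, 213, 33, 33, 847], [320.4, 229.2]), ([266, 258, 15, 14, 135], [273.0, 264.3])]
orange [([78, 127, 24, 13, 82], [89.8, 131.2]), ([82, 136, 13, 18, 151], [87.8, 144.4]), ([89, 143, 11, 13, 44], [95.3, 150.1]), ([212, 202, 33, 33, 824], [228.0, 218.0]), ([123, 233, 6, 22, 45], [125.2, 243.6]), ([134, 235, 6, 22, 37], [137.2, 245.7]), ([404, 261, 49, 10, 91], [429.7, 265.8])]
scene {'vfov': 49.592321156212385, 'cx': 248.40469185310778, 'cy': 191.4142908384661, 'dist_coeffs': array([-0.05961671,  0.        ,  0.        ,  0.        ,  0.        ]), 'eye': array([-0.08672796, -0.66980133,  0.67670766]), 'attitude': array([ 0.81555475, -0.3049245 ,  0.17295671, -0.46041012])}
red [([292, 184, 13, 8, 73], [298.1, 187.4]), ([362, 282, 8, 10, 65], [365.4, 286.5])]
red2 [([373, 126, 18, 15, 108], [383.7, 131.4])]
pink [([266, 158, 17, 9, 109], [273.5, 162.2]), ([79, 201, 19, 12, 57], [88.4, 205.5]), ([316, 259, 21, 19, 298], [326.4, 268.1])]
green [([264, 259, 37, 25, 721], [281.8, 270.7]), ([417, 297, 10, 11, 73], [421.3, 302.2])]
orange [([185, 132, 30, 20, 292], [199.4, 139.4]), ([211, 213, 31, 17, 426], [226.0, 221.0])]
[ 1.49352502e-01  9.88783644e-01 -8.45392958e-04 -1.45743635e-04] 0.1
```

View pics/top0b.png

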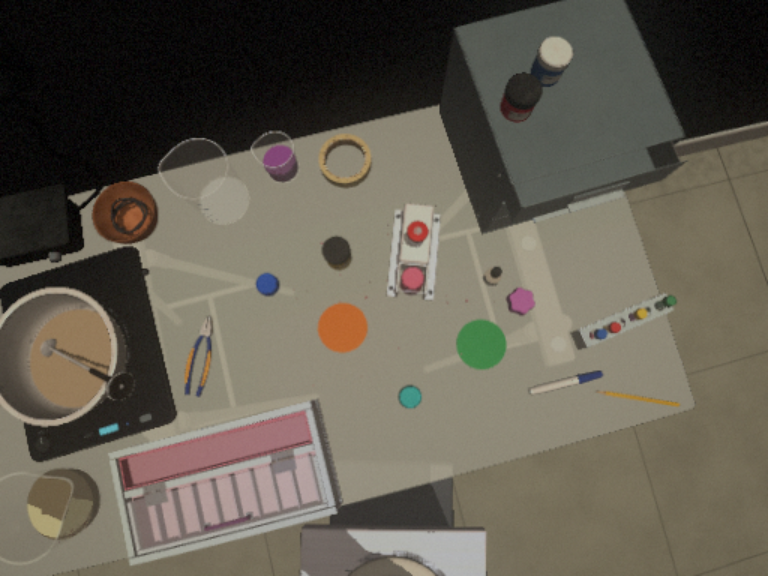

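View pics/scene0b.png

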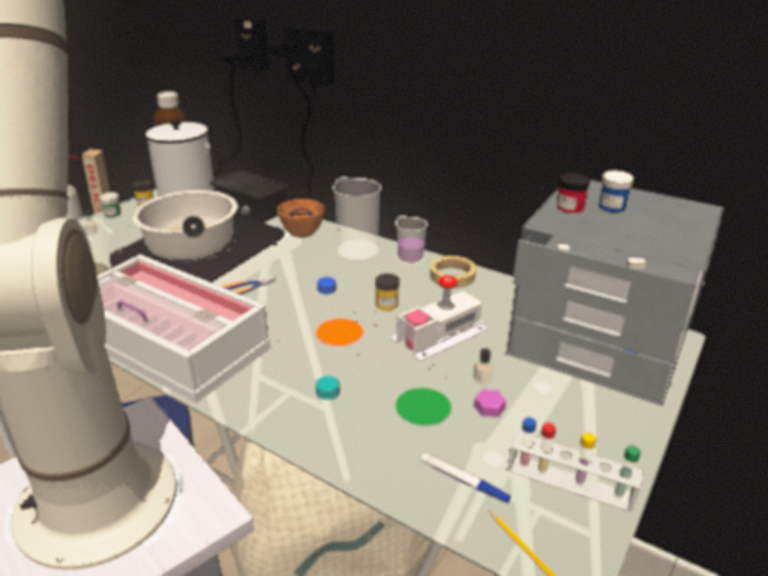

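The top view shows the dispenser with its plunger at px (278,154) and pink pucks at (275,186). The green mat is at (320,229), front right. Nearby are the violet block at (347,200), the dropper at (329,183), the turquoise look-alike at (273,264) and the marker at (378,255). The red cap at (410,218) is in the test-tube rack, so it is not the plunger.

```bash
python3 - <<'E'
from h import *
ct=viewer.get_calibration('top'); cs=viewer.get_calibration('scene')
im=cv2.cvtColor(cv2.imread('pics/top0.png'),cv2.COLOR_BGR2RGB)
print('pinkish',[b for b in blobs(im,(165,70,90),(180,255,255)) if b[1][0]>200])
pl=ray(ct,[277.9,154],.114)[0]; print('plunger',pl,'scene proj',proj(cs,pl),'meas 298.1,187.4')
pk=ray(ct,[275,186],.066)[0]; print('puck3',pk,'scene',proj(cs,pk)); d=pl-pk; print('dist',np.hypot(*d[:2]),'yaw',np.degrees(np.arctan2(d[1],d[0])))
print('feet',ray(ct,np.array([[399,211],[437,211],[391,297],[434,297]])/1.5,.004))
for n,p,z in(('green',[320.4,229.2],0),('orange',[228,218],0),('turq',[273,264.3],.022),('violet',[347.6,200.1],.02),('drop',[330,180],.062),('jar',[225,167],.062),('m1',[530/1.5,391/1.5],.01),('m2',[602/1.5,375/1.5],.01)): print(n,ray(ct,p,z)[0].round(4))
print(proj(cs,ray(ct,[320.4,229.2],0)),'green scene meas 281.8 270.7')
cv2.imwrite('pics/crop.png',cv2.resize(cv2.imread('pics/top0.png')[130:280,200:400],(800,600),interpolation=2))
E
```

```text
pinkish [([268, 178, 15, 15, 173], [274.6, 184.9])]
plunger [ 0.64345012 -0.03418992  0.114     ] scene proj [[297.93081843 186.60196768]] meas 298.1,187.4
puck3 [ 0.57277831 -0.0293863   0.066     ] scene [[277.14132357 210.39239559]]
dist 0.07083487258174567 yaw -3.888455750449778
feet [[ 0.71380067 -0.00668405  0.004     ]
 [ 0.71461568 -0.07751483  0.004     ]
 [ 0.55138793  0.00668936  0.004     ]
 [ 0.55218888 -0.07116243  0.004     ]]
green [ 0.4686 -0.155   0.    ]
orange [0.4964 0.0944 0.    ]
turq [ 0.3749 -0.0268  0.022 ]
violet [ 0.5455 -0.2261  0.02  ]
drop [ 0.5909 -0.1714  0.062 ]
jar [0.6224 0.1    0.062 ]
m1 [ 0.3854 -0.2394  0.01  ]
m2 [ 0.4138 -0.3696  0.01  ]
[[281.7142052  271.05742694]] green scene meas 281.8 270.7
```

View pics/crop.png

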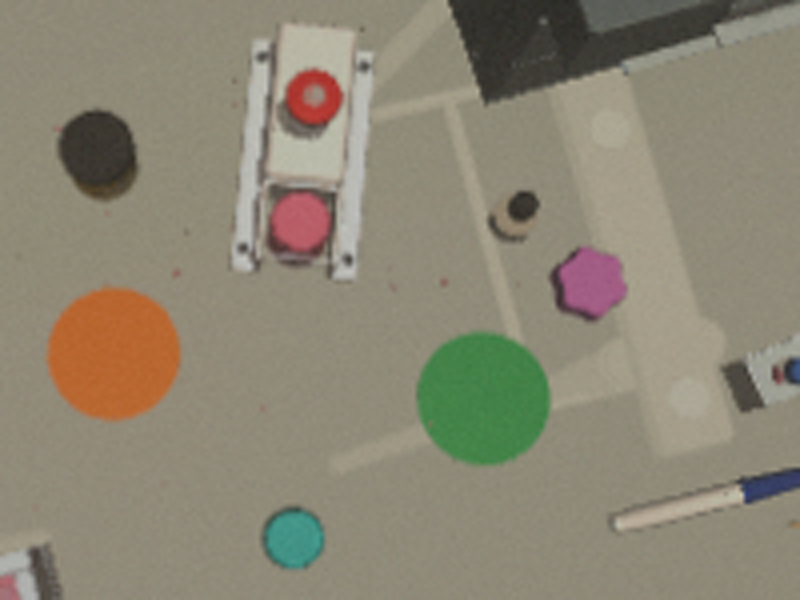

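```bash
cat >> h.py <<'E'
QA=R.from_matrix(np.array([[0,1,0],[1,0,0],[0,0,-1.]])).as_quat()   # tool y -> +x
QB=R.from_matrix(np.array([[0,-1,0],[-1,0,0],[0,0,-1.]])).as_quat() # tool y -> -x
PL=np.array([.6435,-.0342])
E
python3 - <<'E'
from h import *
c=viewer.get_calibration('wrist'); t=R.from_quat(manip.current_tcp_rot())
print('cam in tool',t.inv().apply(c['eye']-manip.current_tool_pos()), 'axis',t.inv().apply(rot(c)[:,2]))
for n,q in(('A',QA),('B',QB)):
    for p in([*PL,.16],[*PL,.072],[.477,.05,.012],[.469,-.11,.012]):
        s=manip.solve_ik(p,q); print(n,p,None if s is None else np.round(s,2))
ct=viewer.get_calibration('top'); print(ray(ct,np.array([[440,105],[480,228],[680,150]])/1.5,0), ray(ct,np.array([[455,30],[485,228]])/1.5,.2))
E
```

```text
cam in tool [ 0.07511496  0.00045416 -0.15830199] axis [-2.78156566e-01 -4.71056006e-04  9.60535633e-01]
A [np.float64(0.6435), np.float64(-0.0342), 0.16] [-0.12  0.53  0.18  1.64 -0.11  0.98  0.09]
A [np.float64(0.6435), np.float64(-0.0342), 0.072] [-0.1   0.63  0.15  1.69 -0.12  0.83  0.11]
A [0.477, 0.05, 0.012] [-0.18  0.52  0.02  2.12 -0.03  0.51 -0.14]
A [0.469, -0.11, 0.012] [-0.05  0.53  0.27  2.12 -0.28  0.52  0.43]
B [np.float64(0.6435), np.float64(-0.0342), 0.16] [-0.78  0.99  1.35  1.66 -1.    1.34 -2.39]
B [np.float64(0.6435), np.float64(-0.0342), 0.072] [-0.77  1.16  1.35  1.71 -1.19  1.31 -2.29]
B [0.477, 0.05, 0.012] [ 0.27  0.57 -0.51  2.1   0.5   0.59  2.54]
B [0.469, -0.11, 0.012] [-0.77  1.17  1.35  2.14 -1.33  1.18 -1.86]
[[ 9.32627022e-01 -8.54323672e-02 -1.11022302e-16]
 [ 6.83933293e-01 -1.57904430e-01  0.00000000e+00]
 [ 8.49258754e-01 -5.56524848e-01 -1.11022302e-16]] [[ 0.95335443 -0.09098048  0.2       ]
 [ 0.62417107 -0.13021556  0.2       ]]
```

```bash
python3 - <<'E'
from h import *
effector.close(f_grip=20)
manip.move_pose([.56,-.02,.24],QA)
im,c=snap('wrist','w1')
for b in blobs(im,(0,150,60),(6,255,255))+blobs(im,(172,120,60),(180,255,255)): print(b,ray(c,b[1],.114))
print('expected px',proj(c,[*PL,.114]),manip.current_tool_pos(),manip.current_clock())
cv2.imwrite('pics/w1b.png',cv2.resize(cv2.imread('pics/w1.png'),(512,384)))
E
```

```text
([327, 184, 32, 32, 821], [342.5, 199.9]) [[ 0.64524079 -0.0312349   0.114     ]]
([258, 164, 32, 32, 756], [272.5, 178.4]) [[ 0.57493159 -0.00946736  0.114     ]]
expected px [[340.52449636 202.72220697]] [ 0.56006469 -0.01864493  0.23986393] 4.2083
```

View pics/w1.png

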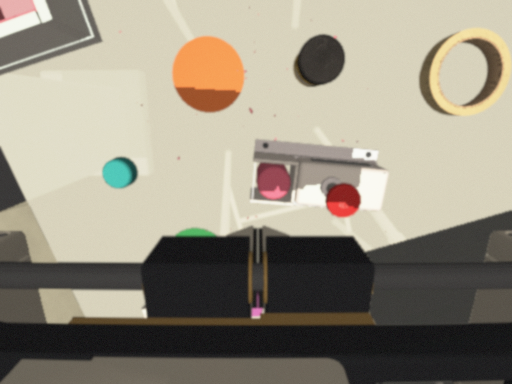

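The wrist view shows the plunger at (342,200) and the top puck at (272,178), within 4 mm of my first estimate. Now I'll press.

```bash
python3 - <<'E'
from h import *
p=[.6445,-.0327]
manip.move_pose([*p,.15],QA)
manip.servo_line([*p,.117],vel=.1); print(manip.current_force())
manip.servo_line([*p,.078],vel=.06); print(manip.current_tool_pos()[2],manip.current_force())
for z in(.075,.0735,.072,.0705,.069,.067):
    manip.servo_line([*p,z],vel=.04); f=manip.current_force(); print(z,manip.current_tool_pos()[2],f)
    if f[2]>25: break
manip.sleep(.2)
manip.servo_line([*p,.15],vel=.08); print(manip.current_force())
manip.servo_line([.56,-.02,.24],vel=.2)
im,c=snap('wrist','w2'); im2,c2=snap('top','t2')
for b in blobs(im,(165,70,60),(180,255,255),100): print(b,ray(c,b[1],.022))
for b in blobs(im2,(165,70,90),(180,255,255)): print('top',b,ray(c2,b[1],.022))
print(manip.current_clock())
E
```

```text
[ 1.57197929 -0.4459245   0.38250106]
0.0791302514984555 [-0.73203584 -0.20672817  5.37044149]
0.075 0.07618597512011172 [0.77944258 0.08383706 5.88753529]
0.0735 0.07475770500979834 [-0.39987683 -0.13810608  5.72447511]
0.072 0.07428136824597077 [-4.1890596  -0.71315881 12.10239463]
0.0705 0.07417475911255333 [-6.91176881  0.7831925  21.42176571]
0.069 0.07403359212304601 [-11.04477489   0.3549271   29.75862121]
[ 0.51520393 -0.85628896 -0.44662643]
([183, 151, 30, 31, 717], [197.6, 166.0]) [[ 0.48375552 -0.01645054  0.022     ]]
([256, 162, 31, 31, 789], [271.2, 176.5]) [[ 0.57795546 -0.03013796  0.022     ]]
top ([88, 274, 120, 47, 1917], [159.7, 295.7]) [[0.29115274 0.26403349 0.022     ]]
9.5417
```

View pics/w2.png

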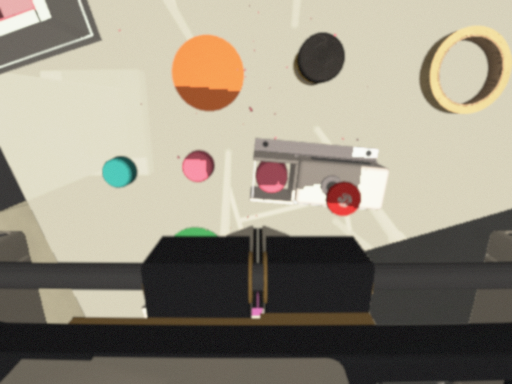

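The press reached the hard stop at 0.074 m. One puck came out at (197,166), about (0.484,-0.016), the next is in the magazine, and the plunger is back up. Next I'll push the puck, checking partway with the scene camera.

```bash
cat >> h.py <<'E'
def push(puck,goal,gap0,gap1,vel=.07,z=.010):
    """pose the shut fingers behind the puck and push toward goal; gap = tip centre to puck centre"""
    d=(goal-puck)/np.linalg.norm(goal-puck); x=np.array([*-d,0]); zz=np.array([0,0,-1.]); y=np.cross(zz,x)
    q=R.from_matrix(np.c_[x,y,zz]).as_quat(); a=puck-d*gap0; b=goal-d*gap1
    manip.move_pose([*a,.13],q); manip.servo_line([*a,z],vel=.12)
    manip.servo_line([*b,z],vel=vel); return d,b
def find(name):
    im,c=snap('scene',name)
    return [(b,ray(c,b[1],.012)[0].round(4)) for b in blobs(im,(165,70,90),(180,255,255),40)]
E
python3 - <<'E'
from h import *
pk=np.array([.4838,-.0165]); g=np.array([.4686,-.155])
print(find('s1'))
half=pk+(g-pk)*.55
push(pk,half,.06,.030); print(manip.current_tool_pos(),manip.current_force()); print(find('s2'))
print(manip.current_clock())
E
```

```text
[(([373, 126, 18, 16, 111], [383.7, 131.4]), array([1.3739, 0.1575, 0.012 ])), (([83, 175, 83, 35, 620], [123.0, 191.6]), array([0.3426, 0.416 , 0.012 ])), (([242, 233, 14, 14, 163], [248.4, 239.3]), array([ 0.4795, -0.0207,  0.012 ]))]
[ 0.47878406 -0.06234213  0.00998209] [-0.25976669  0.48086553  0.36785359]
[(([373, 126, 18, 16, 116], [383.8, 131.5]), array([1.3733, 0.1567, 0.012 ])), (([84, 175, 82, 35, 619], [122.6, 191.4]), array([0.3422, 0.418 , 0.012 ])), (([259, 248, 15, 14, 177], [266.3, 254.3]), array([ 0.4733, -0.0955,  0.012 ]))]
13.1
```

```bash
python3 -c "
import cv2;a=cv2.imread('pics/s2.png')[150:330,200:440];cv2.imwrite('pics/s2b.png',cv2.resize(a,(800,600),interpolation=2))"
```

```text
(no output)
```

View pics/s2b.png

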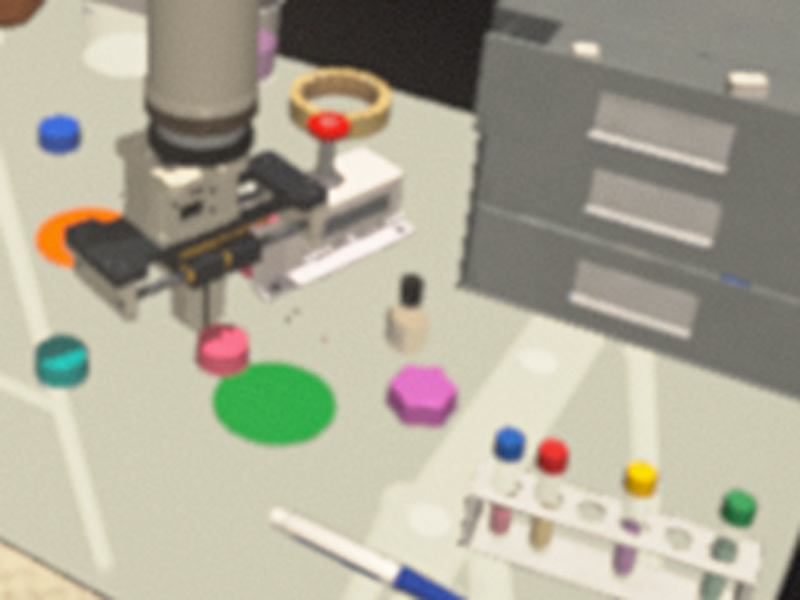

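The puck is in front of the fingertips, at crop (223,349), about (0.473,-0.0955), and at the mat's edge. Nothing else has moved, so I'll continue.

```bash
python3 - <<'E'
from h import *
manip.servo_line([.4735,-.1225,.010],vel=.06); print(find('s3')[-1])
t=manip.current_tool_pos(); manip.servo_line([t[0],t[1]+.04,.010],vel=.1); manip.servo_line([t[0],t[1]+.06,.15],vel=.15)
manip.servo_line([.45,.12,.25],vel=.25)
print(find('s4')[-1]); im,c=snap('scene','s5')
for b in blobs(im,(45,80,50),(85,255,255)): print(b)
pk=find('s6')[-1][1]; print('offset from mat',np.hypot(*(pk[:2]-[.4686,-.155])),manip.current_clock())
a=cv2.imread('pics/s5.png')[150:330,200:440];cv2.imwrite('pics/s5b.png',cv2.resize(a,(800,600),interpolation=2))
E
```

```text
(([275, 260, 15, 16, 194], [281.9, 267.4]), array([ 0.4681, -0.1553,  0.012 ]))
(([275, 260, 15, 16, 192], [282.0, 267.4]), array([ 0.4683, -0.1555,  0.012 ]))
([264, 259, 37, 25, 453], [281.7, 272.7])
([417, 298, 10, 10, 73], [421.3, 302.3])
offset from mat 0.000223606797750004 17.0833
```

View pics/s5b.png

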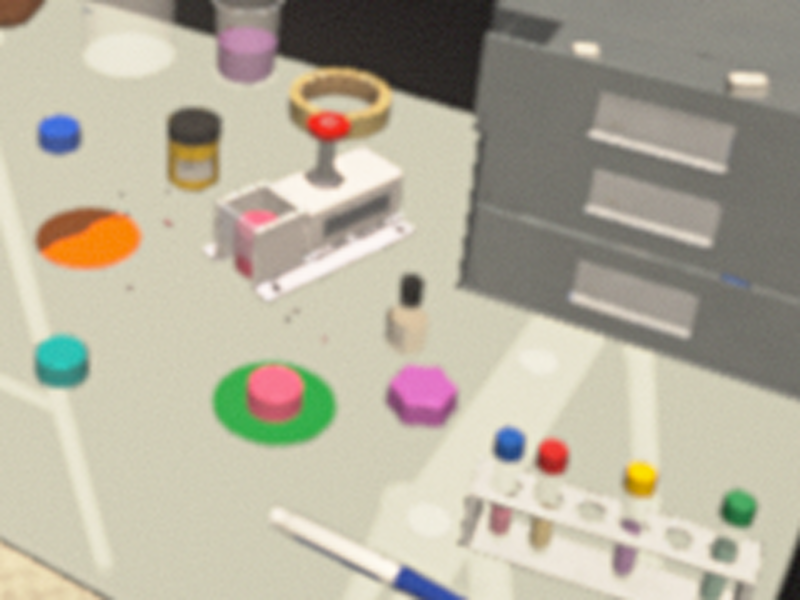

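The puck sits in the middle of the green mat at crop (275,393). The plunger is up, two pucks are left in the magazine, and nothing else moved.

```bash
python3 -c "
from h import *
print(manip.hand_in())"
```

```text
the job is handed in; nothing more can be done
None
```

I pressed the plunger once and pushed the single ejected puck to the centre of the green mat. The plunger is back up, the other two pucks are still in the dispenser, nothing else was disturbed, and the job was handed in at about 17 s.

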